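Click the rinsed filter cartridge onto its base

ROBOT

A 6-joint arm with a two-finger parallel gripper is mounted at the origin on the work surface. World frame = base frame: x ahead of the robot, y to its left, z up, the work surface at z = 0. Lengths are in m, angles in degrees, forces in N, time in s.
With the tool pointing down it reaches from about 0.3 to 0.75 m from the base axis. Payload 8.5 kg.
Tool frame: the origin (TCP) lies at the very end of the fingers, on their centre line; the grasp point (between the pads) lies 19 mm behind it (env.hold_point_z is the distance from the TCP to the grasp point, in m); z points along the fingers, y is the line along which they close (so a half turn about z gives the same grasp; the last joint's range is limited). The gripper opens to 85 mm and grips with 20 to 120 N. Pads are 22 mm wide; open, the fingers measure 114 mm over their backs; the gripper's body (76 mm by 85 mm) begins 54 mm behind the grasp point. The pads swing forward as they close: fully open they stand 13 mm farther back than shut.
Start: joints at [-85.331, 21.807, 74.336, -0, 83.858, -12.336], TCP at [0.161, -0.526, 0.231] pointing down, gripper open.
Joint ranges: [-178.18, 178.18], [-50.72, 133.34], [12.68, 142.11], [-81.47, 261.47], [9.98, 163.14], [-165.26, 165.26]. Speed limits (degrees/s): [136.94, 136.94, 180, 180, 180, 180].

INTERFACE

Orientations are given as a 3x3 rotation matrix whose columns are the frame's x, y, z axes.
In Python, from rig import env, optics gives the robot as it stands.
- The arm moves only by the shell command python3 -m jog 'ROWS' [OPENING] [FORCE]. ROWS is JSON, a list of rows, each an object with "linear": the shift along the tool's x, y, z in units of 40 mm (1.0 is 40 mm), a list of three; "roll": the turn about the tool's z in units of 5 degrees (1.0 is 5 degrees). A call has 1 to 12 rows; each row shifts and turns the commanded pose from where the row before left it, along the tool's axes as they then stand; what a row does not reach is not made up. A row lasts 1/12 s, in which the tool goes at most 41.7 mm and 7.16 degrees, less where a joint would pass 70% of its speed; a pose out of reach is approached as far as the arm can. A call is refused whole if a number of a shift passes 1 or a number of a turn 1, either way. A call with a gripper value outside its range is refused whole. OPENING is the opening, from -1 (shut) to 1 (fully open), set as the call begins (- or left out, the last holds). The fingers move at their own pace and stop on an object; FORCE is the grip in N (left out, the last holds). Time passes only in rows, so rows that do not move let the fingers close. It gives the time, the measured TCP pose, the force, the opening and the grip force at its end, in the units of the state.
- env.observe(): the state, without advancing time (a new reading comes with each control period).
- optics.get_image(name): name is "side" or "top" or "wrist"; returns the picture (400x640x3 uint8, red, green, blue); there is no depth.
- optics.calibration(name): a dict with "fov_y" (degrees; the focal length in pixels is half the picture's height over the tangent of half this angle, whatever the lens; pixels are square), "cx", "cy" (the principal point, pixels), "T" (4x4, takes a point from camera to world coordinates). Camera axes: x right, y down, z forward; pixel columns grow to the right and rows downward; lengths in m; the calibration is good to about 2 mm. A picture is of the moment at which its call begins: read the wrist's pose just before it. calibration takes no time and is no camera call; for the wrist camera it gives the pose at the moment of the call.
- env.close_job(): hands the job in; it is judged then, once.
The state is a dict: "time_s": time; "q": joint angles; "qvel": joint speeds; "joint_efforts": joint torques, N m; "position": TCP position; "tool_rot": TCP orientation; "ft_force": force on the tool from outside, world axes, zero at the start; "wrist_torque": the same for the moment, N m; "grip_width": finger opening in m; "gripper_force": force on a finger pad.
Only numpy, scipy, OpenCV 4.12 (cv2) and the standard library are available. Lean on these libraries where they do the work, as an engineer would, in place of code of your own. Each camera call takes 0.05 s, during which the arm holds its last target. There are 200 camera calls.

TASK

The water filter's blue-topped cartridge is locked in its grey rinse cup: turn it anticlockwise (seen from above) until it comes free, lift it out, and press it down onto the brass stud of the white filter base until it clicks fully home. Do not stop at the click: keep pressing, and finish while the gripper is still pressing the cartridge firmly down onto its base. Leave the other things on the counter where they are.

Things in the scene. Friction and masses are not known exactly. Their poses are not given: they have to be found in the camera images.
- filter: Loose filter cartridge, about 120 g, upright. White skirt 43 mm across, z 0 to 28 mm; blue disc 44 mm across, z 28 to 34; blue grip bar on top. Hole in the underside 31 mm wide, 28 deep, narrowed to 21.6 mm by a 4 mm high lip at the mouth. Two lugs stick out of the skirt in line with the bar at +x and -x (tips 27.5 mm from the axis, 7 mm wide, z 6 to 12). Origin: centre of the underside; z up.
- bar (a point): Middle of the top of the cartridge's blue grip bar, 60 mm straight above the cartridge's origin. The bar is 40 mm long along the cartridge's x, 14 mm thick along its y and 26 mm high (it stands on the blue disc). Grip it from above across the 14 mm. Half a turn gives the same shape.
- rinse_cup: Grey rinse cup fixed to the counter, 68 mm across, rim 25 mm high, on a flange 96 mm across. Origin: centre of the underside, z up; the cartridge stands on its floor, 5 mm higher, with 1.8 mm side play. Two ledges inside the rim lock the lugs down (1.5 mm play). Gaps in the ledges at the cup's +x and -x, marked by yellow strips outside, let the lugs out.
- gap (a point): One of the cup's two gaps, at rim height, 27 mm from the cup's axis along its +x (the other faces it across the cup). The cartridge lifts out when its bar, either way round, is within 0.2 rad of the line through both gaps. At the start the bar is 0.85 to 1.2 rad clockwise of it, seen from above. Turned anticlockwise, the lugs enter the gaps and meet a solid stop about 0.24 rad past the middle.
- filter_base: White round filter base fixed to the counter, 110 mm across, 30 mm high, with a black rigid seat disc (54 mm across, top 36 mm above the counter) and a brass stud in its middle; a small steel spout low at its +x side reaches 116 mm from the axis, at most 34 mm high. Origin: centre of the underside, z up.
- seat: Black seat disc, 54 mm across, 6 mm high, fixed in the base. Origin: middle of its top, at the foot of the brass stud, 36 mm above the counter; z up. Home, the cartridge's origin is here, skirt on the disc, any yaw.
- stud_tip (a point): Domed tip of the brass stud, 23 mm above the seat; stud 18 mm thick. Four sprung steel balls stick out to 13 mm from its axis, 8 mm above the seat. The cartridge's lip meets them when its origin is about 11.5 mm above the seat; pushing past takes about 10 N, then the force drops to nothing (the balls even pull it down a little) until the skirt meets the rigid seat.
- soap_pump: Chrome soap pump, 68 mm across, 177 mm tall, fixed to the counter behind the work; bystander. Origin at the centre of its underside.
- dish_brush: Loose green plastic dish brush, about 255 mm long, lying at the back with its bristles down; bystander. Origin on the counter at mid-length, handle to its -x.
- pan_lid: Loose upturned steel pan lid, 180 mm across, 42 mm high, resting on its black knob; bystander. Origin at the centre of its underside.
- scraper: Loose grey silicone scraper lying flat, 225 x 55 mm, 12 mm high, between the cup and the base; bystander. Origin on the counter near mid-length, long axis x.
- mug: Loose blue mug, 80 mm across, 90 mm tall, standing to the left; bystander. Origin at the centre of its underside.
Things that resemble listed ones, but are neither listed nor needed, are in the scene too. Several things have the shape of the filter; the one meant has the colours described above.

How it is judged:
By the outcome, as a careful person would: the job done as asked, in the order asked, and still so for the second after the job is handed in, while the arm keeps its last pose, push and grip.
It also fails if it takes over 45 s, if anything falls off the work surface, if the arm or the gripper's body presses on something with over 40 N, if the wrist force passes 120 N, or if a joint passes its speed limit or range.

## Working session

There is one attempt and no reset: what is moved stays moved. The work goes in short steps, Python scripts to look and compute and a shell command to move; the robot and the scene stay as the last step left them, time stands still between calls to the robot, and variables do not carry over. Pictures are saved under pics/ and viewed, at most 10 in all, crops included, and the job is handed in when it is done.

```bash
mkdir -p pics; python3 - <<'E'
from rig import env, optics
import cv2, numpy as np
for n in ("top","side"):
    im=optics.get_image(n); cv2.imwrite(f"pics/{n}0.png",im[:,:,::-1])
    c=optics.calibration(n); print(n,c["fov_y"],c["cx"],c["cy"],np.round(c["T"],3).tolist(), [k for k in c])
s=env.observe(); print(s["time_s"],s["position"],np.round(s["tool_rot"],3).tolist(),s["grip_width"],s["ft_force"],env.hold_point_z)
E
```

```text
top 45.32041607766469 319.43096298384944 195.58721066004486 [[-0.008, -0.992, 0.127, 0.448], [-1.0, 0.008, 0.003, -0.025], [-0.004, -0.127, -0.992, 1.289], [0.0, 0.0, 0.0, 1.0]] ['fov_y', 'cx', 'cy', 'T']
side 44.42960816411814 319.69736355965335 195.8200343431412 [[0.954, -0.233, 0.187, 0.287], [-0.298, -0.702, 0.647, -0.98], [-0.019, -0.674, -0.739, 1.205], [0.0, 0.0, 0.0, 1.0]] ['fov_y', 'cx', 'cy', 'T']
0.1 [ 0.1608312  -0.52569237  0.23076908] [[0.956, 0.292, -0.0], [0.292, -0.956, 0.001], [0.0, -0.001, -1.0]] 0.08577880731728484 [ 0.19680393  0.16136502 -0.86607235] 0.0187
```

View pics/top0.png

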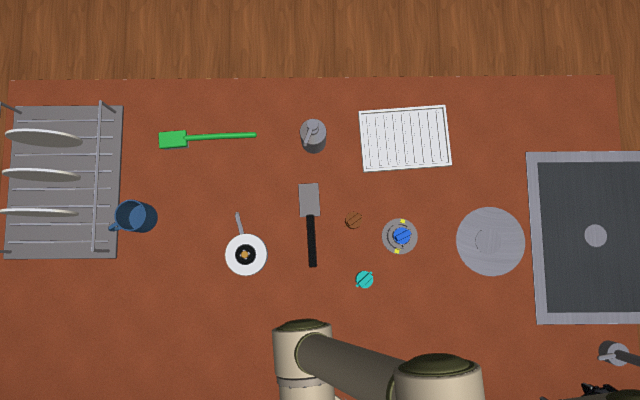

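View pics/side0.png

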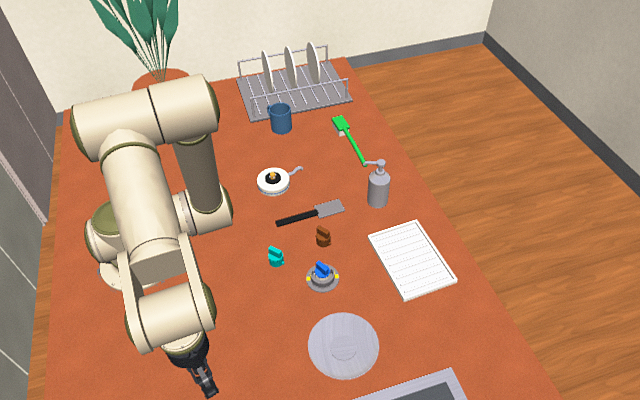

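The top view shows the blue cartridge in the grey cup at about (400,236), with yellow strips at (403,221) and (397,251). The white base is at (245,254). In the side view the cup is at (322,275) and the base at (273,180). Two decoys, teal and brown, stand near the cup. Next I'll measure positions from colour masks.

```bash
cat > h.py <<'E'
from rig import env, optics
import cv2, numpy as np
def cal(n):
    c=optics.calibration(n); return 200/np.tan(np.radians(c["fov_y"]/2)),c["cx"],c["cy"],np.array(c["T"])
def plane(c,uv,z):
    f,cx,cy,T=c; d=T[:3,:3]@np.array([(uv[0]-cx)/f,(uv[1]-cy)/f,1]); o=T[:3,3]
    return o+d*(z-o[2])/d[2]
def proj(c,p):
    f,cx,cy,T=c; q=T[:3,:3].T@(np.array(p)-T[:3,3]); return np.array([cx+f*q[0]/q[2],cy+f*q[1]/q[2]])
R={"blue":((105,150,90),(125,255,255)),"yellow":((24,150,120),(35,255,255)),"brass":((12,90,80),(24,255,255)),"white":((0,0,215),(180,30,255)),"black":((0,0,0),(180,255,45))}
def blobs(im,col,mn=8):
    hsv=cv2.cvtColor(im,cv2.COLOR_RGB2HSV); m=cv2.inRange(hsv,*R[col])
    n,l,st,ce=cv2.connectedComponentsWithStats(m)
    out=[(st[i,4],ce[i],st[i,:4],(l==i)) for i in range(1,n) if st[i,4]>=mn]
    return sorted(out,key=lambda t:-t[0])
E
python3 - <<'E'
from h import *
zs={"blue":.055,"yellow":.02,"brass":.05,"white":.03}
for n in("top","side"):
    im=cv2.imread(f"pics/{n}0.png")[:,:,::-1].copy(); c=cal(n)
    for col in zs:
        for b in blobs(im,col)[:4]:
            print(n,col,b[0],b[1].round(1),b[2],plane(c,b[1],zs[col]).round(3))
E
```

```text
top blue 214 [401.7 235.2] [393 228  18  16] [ 0.502 -0.232  0.055]
top yellow 16 [396.4 250.4] [395 248   4   5] [ 0.463 -0.222  0.02 ]
top yellow 14 [402.1 220.6] [400 219   5   4] [ 0.542 -0.24   0.02 ]
top brass 48653 [324.6  40.6] [  0   0 640 150] [ 1.031 -0.039  0.05 ]
top brass 235 [  1.8 132. ] [  0 106   6  62] [0.784 0.822 0.05 ]
top brass 175 [353.4 219.6] [345 212  17  16] [ 0.543 -0.109  0.05 ]
top brass 43 [244. 254.] [241 251   7   7] [0.457 0.174 0.05 ]
top white 4441 [404.  138.3] [359 105  93  66] [ 0.763 -0.25   0.03 ]
top white 928 [245.6 254.2] [226 234  40  41] [0.456 0.173 0.03 ]
top white 100 [ 33.8 169.5] [  6 168  57   5] [0.686 0.742 0.03 ]
top white 97 [ 35.7 130.4] [  9 129  56   6] [0.793 0.744 0.03 ]
side blue 178 [321.5 269.8] [315 261  15  17] [ 0.5   -0.241  0.055]
side yellow 12 [308.  278.5] [307 277   3   4] [ 0.461 -0.235  0.02 ]
side yellow 10 [336.1 275.8] [335 274   3   4] [ 0.54  -0.251  0.02 ]
side brass 53138 [526.1 211. ] [353  44 287 356] [ 1.163 -0.228  0.05 ]
side brass 3310 [ 44.2 287.2] [ 26 126  37 274] [-0.245 -0.055  0.05 ]
side brass 154 [322.7 236.7] [316 226  15  21] [ 0.539 -0.128  0.05 ]
side brass 57 [159.1  76.3] [153  70  12  13] [0.147 0.882 0.05 ]
side white 14455 [306.6  28.4] [168   0 325  83] [0.845 1.089 0.03 ]
side white 6761 [66.1 47.3] [  0   0 149 112] [-0.242  1.291  0.03 ]
side white 3897 [411.2 259.6] [368 219  89  82] [ 0.761 -0.272  0.03 ]
side white 954 [139.3 200.2] [119 148  38  93] [0.022 0.215 0.03 ]
```

```bash
python3 -m jog '[{"linear":[0.86,-0.38,0],"roll":0},{"linear":[0.86,-0.38,0],"roll":0},{"linear":[0.86,-0.38,0],"roll":0},{"linear":[0.86,-0.38,0],"roll":0},{"linear":[0.86,-0.38,0],"roll":0},{"linear":[0.86,-0.38,0],"roll":0},{"linear":[0.86,-0.38,0],"roll":0},{"linear":[0.86,-0.38,0],"roll":0},{"linear":[0.86,-0.38,0],"roll":0},{"linear":[0.86,-0.38,0],"roll":0},{"linear":[0.86,-0.38,0],"roll":0},{"linear":[0.86,-0.38,0],"roll":0}]' 1
python3 -m jog '[{"linear":[0,0,0],"roll":-1},{"linear":[0,0,0],"roll":-1},{"linear":[0,0,0],"roll":-1},{"linear":[0,0,0],"roll":-1},{"linear":[0,0,0],"roll":-1},{"linear":[0,0,0],"roll":-1},{"linear":[0,0,0],"roll":-1},{"linear":[0,0,0],"roll":-1},{"linear":[0,0,0],"roll":-1},{"linear":[0,0,0],"roll":-1},{"linear":[0,0,0],"roll":-1},{"linear":[0,0,0],"roll":-1}]'
python3 - <<'E'
from h import *
s=env.observe(); print(s["q"],s["position"],np.round(s["tool_rot"],3).tolist())
c=cal("wrist"); im=optics.get_image("wrist"); cv2.imwrite("pics/w1.png",im[:,:,::-1]); print(np.round(c[3],3).tolist(),c[:3])
E
```

```text
time_s: 1.1
position: [0.5033, -0.2291, 0.2311]
tool_rot: [[0.956, 0.293, -0.0], [0.293, -0.956, 0.0], [-0.0, -0.0, -1.0]]
ft_force: [0.3, -1.0, 1.2]
grip_width: 0.0853
gripper_force: 0.0
time_s: 2.1
position: [0.5021, -0.2307, 0.2309]
tool_rot: [[0.221, 0.975, -0.001], [0.975, -0.221, 0.001], [0.0, -0.001, -1.0]]
ft_force: [-1.3, 0.8, 0.3]
grip_width: 0.0855
gripper_force: 0.0
[-3.69523757e+01  2.21073713e+01  7.39222805e+01 -1.43772573e-03
  8.40240502e+01 -2.42069694e+01] [ 0.50211062 -0.2306877   0.23093334] [[0.221, 0.975, -0.001], [0.975, -0.221, 0.001], [0.0, -0.001, -1.0]]
[[0.975, -0.211, -0.064, 0.518], [-0.22, -0.933, -0.284, -0.159], [-0.0, 0.291, -0.957, 0.373], [0.0, 0.0, 0.0, 1.0]] (np.float64(294.117332532809), 316.08628811695866, 200.95538174895015)
```

View pics/w1.png

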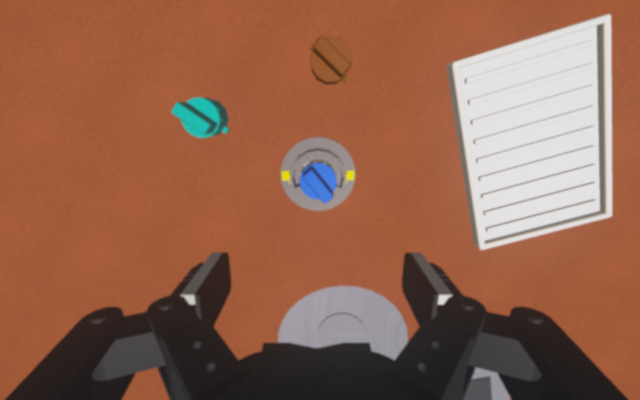

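The cup is at about (318,174), with yellow strips at (286,176) and (350,176). The bar runs from the upper left (308,170) to the lower right (330,200). I'll enlarge this area and measure it.

```bash
python3 - <<'E'
from h import *
im=cv2.imread("pics/w1.png")[:,:,::-1].copy(); c=cal("wrist")
for b in blobs(im,"yellow"): print(b[0],b[1],[plane(c,b[1],z).round(4)[:2] for z in (.006,.012,.02)])
b=blobs(im,"blue")[0]; print(b[0],b[1],b[2],plane(c,b[1],.05))
print("top", [plane(cal("top"),u,z).round(4)[:2] for u in ((396.4,250.4),(402.1,220.6)) for z in (.006,.012,.02)])
g=cv2.resize(im[125:225,265:375],None,fx=7,fy=6,interpolation=cv2.INTER_CUBIC); g=cv2.resize(im[130:220,270:370],None,fx=6,fy=6,interpolation=cv2.INTER_CUBIC); cv2.imwrite("pics/w1c.png",g[:,:,::-1])
E
```

```text
67 [285.34328358 174.98507463] [array([ 0.4632, -0.226 ]), array([ 0.4641, -0.2249]), array([ 0.4653, -0.2235])]
61 [349.67213115 174.72131148] [array([ 0.5432, -0.2433]), array([ 0.5428, -0.242 ]), array([ 0.5422, -0.2401])]
933 [318.06430868 181.7449089 ] [300 163  36  39] [ 0.50391481 -0.23347829  0.05      ]
top [array([ 0.4635, -0.2246]), array([ 0.4634, -0.2236]), array([ 0.4633, -0.2224]), array([ 0.5427, -0.2421]), array([ 0.5423, -0.241 ]), array([ 0.5417, -0.2397])]
```

View pics/w1c.png

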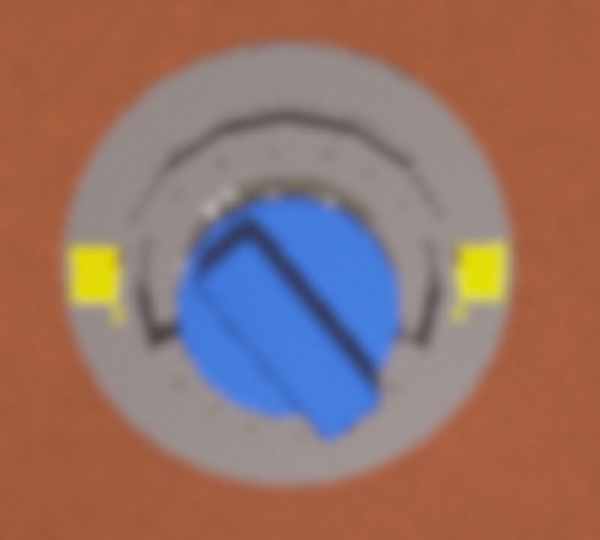

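```bash
python3 - <<'E'
from h import *
c=cal("wrist"); P=[plane(c,(270+u/6-.4,130+v/6-.4),.065) for u,v in((197,285),(250,240),(380,392),(330,440))]
P=np.array(P); d=P[2]+P[3]-P[0]-P[1]; print(P.round(4),P.mean(0),np.degrees(np.arctan2(d[1],d[0])))
E
```

```text
[[ 0.4893 -0.2214  0.065 ]
 [ 0.5003 -0.2156  0.065 ]
 [ 0.5172 -0.2479  0.065 ]
 [ 0.5065 -0.2549  0.065 ]] [ 0.50335211 -0.23494165  0.065     ] -62.629364500714814
```

```bash
python3 -m jog '[{"linear":[0,0,0],"roll":-1},{"linear":[0,0,0],"roll":-1},{"linear":[0,0,0],"roll":-1},{"linear":[0,0,0],"roll":-1},{"linear":[0,0,0],"roll":-1},{"linear":[0,0,0],"roll":-1},{"linear":[0,0,0],"roll":-1},{"linear":[0,0,0],"roll":-1},{"linear":[-0.1,-0.02,0],"roll":0},{"linear":[0,0,0.7],"roll":0},{"linear":[0,0,0.7],"roll":0},{"linear":[0,0,0.7],"roll":0}]'
python3 -m jog '[{"linear":[0,0,0.7],"roll":0},{"linear":[0,0,0.7],"roll":0},{"linear":[0,0,0.6],"roll":0},{"linear":[0,0,0.3],"roll":0},{"linear":[0,0,0.15],"roll":0},{"linear":[0,0,0.1],"roll":0},{"linear":[0,0,0],"roll":0},{"linear":[0,0,0],"roll":0}]'
```

```text
time_s: 3.15
position: [0.5034, -0.235, 0.1464]
tool_rot: [[-0.45, 0.893, 0.001], [0.893, 0.45, -0.001], [-0.001, 0.0, -1.0]]
ft_force: [0.6, 0.1, -0.8]
grip_width: 0.0856
gripper_force: 0.0
time_s: 3.82
position: [0.5038, -0.235, 0.0461]
tool_rot: [[-0.453, 0.891, 0.001], [0.891, 0.453, -0.001], [-0.001, 0.001, -1.0]]
ft_force: [-0.2, 0.4, 0.4]
grip_width: 0.0849
gripper_force: 0.0
```

```bash
python3 -m jog '[{"linear":[0,0,0.05],"roll":0},{"linear":[0,0,0],"roll":0},{"linear":[0,0,0],"roll":0},{"linear":[0,0,0],"roll":0},{"linear":[0,0,0],"roll":0},{"linear":[0,0,0],"roll":0},{"linear":[0,0,0],"roll":0},{"linear":[0,0,0],"roll":0},{"linear":[0,0,0],"roll":0},{"linear":[0,0,0],"roll":0},{"linear":[0,0,0],"roll":0},{"linear":[0,0,0],"roll":0}]' -1 60
python3 - <<'E'
from h import *
s=env.observe(); print(s["wrist_torque"],s["position"],s["grip_width"])
E
```

```text
time_s: 4.82
position: [0.5035, -0.2348, 0.0436]
tool_rot: [[-0.454, 0.891, 0.0], [0.891, 0.454, -0.0], [-0.0, 0.0, -1.0]]
ft_force: [-1.0, 0.5, 5.6]
grip_width: 0.0125
gripper_force: 59.5
[0.08640822 0.04636648 0.00926154] [ 0.50346531 -0.23481786  0.04356625] 0.012538630139702543
```

```bash
python3 -m jog '[{"linear":[0,0,-0.02],"roll":-0.5},{"linear":[0,0,0],"roll":-0.8},{"linear":[0,0,0],"roll":-0.8},{"linear":[0,0,0],"roll":-0.8},{"linear":[0,0,0],"roll":-0.8},{"linear":[0,0,0],"roll":-0.8},{"linear":[0,0,0],"roll":0}]'
python3 - <<'E'
from h import *
s=env.observe(); print(s["wrist_torque"],s["q"][5])
E
python3 -m jog '[{"linear":[0,0,0],"roll":-0.8},{"linear":[0,0,0],"roll":-0.8},{"linear":[0,0,0],"roll":-0.8},{"linear":[0,0,0],"roll":-0.8},{"linear":[0,0,0],"roll":-0.8},{"linear":[0,0,0],"roll":-0.8},{"linear":[0,0,0],"roll":-0.8},{"linear":[0,0,0],"roll":-0.2},{"linear":[0,0,0],"roll":0},{"linear":[0,0,0],"roll":0}]'
python3 - <<'E'
from h import *
s=env.observe(); print(s["wrist_torque"],s["q"][5])
c=cal("wrist"); im=optics.get_image("wrist"); cv2.imwrite("pics/w2.png",im[:,:,::-1])
print(proj(c,(0.5032,-0.2345,0)))
E
```

```text
time_s: 5.4
position: [0.5031, -0.2345, 0.0436]
tool_rot: [[-0.762, 0.648, -0.001], [0.648, 0.762, 0.001], [0.001, -0.0, -1.0]]
ft_force: [0.6, -0.2, -0.5]
grip_width: 0.0128
gripper_force: 58.6
[ 0.02546053 -0.00931707  0.02838702] -86.8592301030984
time_s: 6.23
position: [0.5033, -0.2346, 0.0439]
tool_rot: [[-0.979, 0.202, -0.0], [0.202, 0.979, 0.0], [0.0, 0.0, -1.0]]
ft_force: [1.0, -0.2, -1.5]
grip_width: 0.0128
gripper_force: 58.6
[ 0.00615555  0.01320128 -0.03932687] -115.56027430158267
[317.44030115 225.3415062 ]
```

View pics/w2.png

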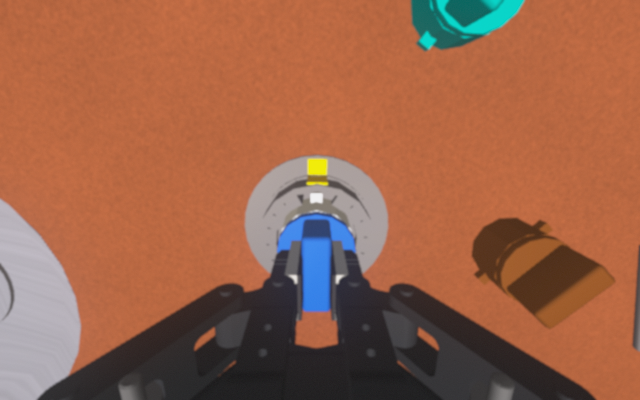

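The white lug at (316,198) lines up with the yellow strip at (317,168), so the bar is on the gap line and the grip is held. Next I lift it out.

```bash
python3 -m jog '[{"linear":[0,0,-0.1],"roll":0},{"linear":[0,0,-0.2],"roll":0},{"linear":[0,0,-0.2],"roll":0},{"linear":[0,0,-0.2],"roll":0},{"linear":[0,0,0],"roll":0}]'
python3 -m jog '[{"linear":[0,0,-0.4],"roll":0},{"linear":[0,0,-0.8],"roll":0},{"linear":[0,0,-0.8],"roll":0},{"linear":[0,0,-0.5],"roll":0},{"linear":[0,0,0],"roll":0}]'
python3 - <<'E'
from h import *
c=cal("wrist"); im=optics.get_image("wrist"); cv2.imwrite("pics/w3.png",im[:,:,::-1])
im=optics.get_image("top"); c=cal("top")
z={"brass":.055,"white":.03,"black":.036}
for col in z:
    for b in blobs(im,col):
        if abs(b[1][0]-245)<15 and abs(b[1][1]-254)<15: print(col,b[0],b[1],b[2],plane(c,b[1],z[col]))
print(env.observe()["position"])
E
```

```text
time_s: 6.7
position: [0.5042, -0.2353, 0.0743]
tool_rot: [[-0.98, 0.199, 0.003], [0.199, 0.98, -0.002], [-0.003, -0.002, -1.0]]
ft_force: [-0.3, 0.7, -0.7]
grip_width: 0.0128
gripper_force: 58.6
time_s: 7.12
position: [0.5048, -0.2356, 0.1768]
tool_rot: [[-0.98, 0.199, 0.007], [0.199, 0.98, -0.005], [-0.008, -0.004, -1.0]]
ft_force: [0.6, -0.8, 0.1]
grip_width: 0.0133
gripper_force: 58.6
brass 43 [244.02325581 253.97674419] [241 251   7   7] [0.45683867 0.17290933 0.055     ]
white 921 [245.52117264 254.20086862] [226 234  40  41] [0.45640995 0.17299322 0.03      ]
black 214 [245.27102804 254.1728972 ] [236 245  19  19] [0.45644627 0.17270223 0.036     ]
[ 0.50327161 -0.23466375  0.17234443]
```

```bash
python3 -m jog '[{"linear":[0.11,0.5,0],"roll":0},{"linear":[0.11,0.8,0],"roll":0},{"linear":[0.11,0.9,0],"roll":0},{"linear":[0.11,0.9,0],"roll":0},{"linear":[0.11,0.9,0],"roll":0},{"linear":[0.11,0.9,0],"roll":0},{"linear":[0.11,0.9,0],"roll":0},{"linear":[0.11,0.9,0],"roll":0},{"linear":[0.11,0.9,0],"roll":0},{"linear":[0.11,0.9,0],"roll":0},{"linear":[0.11,0.8,0],"roll":0},{"linear":[0.11,0.5,0],"roll":0}]'
python3 -m jog '[{"linear":[0,0,0],"roll":0},{"linear":[0,0,0],"roll":0},{"linear":[0,0,0],"roll":0}]'
python3 - <<'E'
from h import *
s=env.observe();c=cal("wrist"); im=optics.get_image("wrist"); cv2.imwrite("pics/w4.png",im[:,:,::-1])
print(s["position"],s["tool_rot"].round(4).tolist(),c[3].round(4).tolist())
z={"brass":.055,"white":.03,"black":.036}
for col in z:
    for b in blobs(im,col,100): print(col,b[0],b[1],b[2],plane(c,b[1],z[col]))
E
```

```text
time_s: 8.22
position: [0.5289, 0.1628, 0.1703]
tool_rot: [[-0.98, 0.198, -0.003], [0.198, 0.98, 0.0], [0.003, -0.0, -1.0]]
ft_force: [-0.6, 0.0, -1.1]
grip_width: 0.0123
gripper_force: 58.7
time_s: 8.47
position: [0.5293, 0.1594, 0.171]
tool_rot: [[-0.98, 0.2, -0.002], [0.2, 0.98, -0.0], [0.002, -0.001, -1.0]]
ft_force: [0.4, 0.6, -0.4]
grip_width: 0.0129
gripper_force: 58.7
[0.5293286  0.15935499 0.17103059] [[-0.9799, 0.1995, -0.0021], [0.1995, 0.9799, -0.0005], [0.002, -0.0009, -1.0]] [[0.1993, 0.9376, 0.2848, 0.4565], [0.9799, -0.1905, -0.0585, 0.1734], [-0.0006, 0.2908, -0.9568, 0.3136], [0.0, 0.0, 0.0, 1.0]]
brass 1249 [ 63.27141713 256.91513211] [ 34 231  57  51] [ 0.54029105 -0.0955821   0.055     ]
brass 351 [314.42735043 112.90598291] [304 102  22  23] [0.45724124 0.1716649  0.055     ]
white 8137 [314.64569252 108.49944697] [257  49 116 122] [0.45354864 0.17247373 0.03      ]
white 1908 [ 45.41457023 371.64360587] [  0 347 106  53] [ 0.68899661 -0.21227605  0.03      ]
white 106 [315.80188679 197.29245283] [310 193  12  10] [0.53710002 0.15654324 0.03      ]
black 16118 [296.65361707 364.52115647] [149 301 294  99] [0.73342363 0.09337061 0.036     ]
black 3207 [521.57561584 367.76520112] [439 325 155  75] [0.79140102 0.354928   0.036     ]
black 765 [421.92941176 356.70196078] [397 338  41  39] [0.75139398 0.24020893 0.036     ]
```

View pics/w4.png

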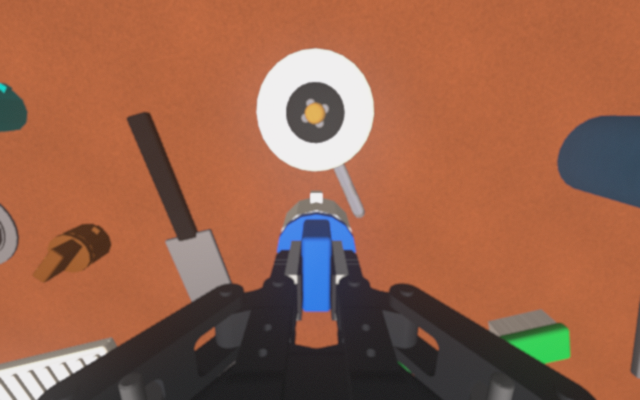

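The base is at about (315,110) with its brass stud at (314,113), almost straight under the wrist camera. The cartridge is still held, with its lug at (316,197). From this picture I'll work out the shift from the cartridge axis to the stud.

```bash
python3 - <<'E'
from h import *
im=cv2.imread("pics/w4.png")[:,:,::-1].copy(); c=cal("wrist"); s=env.observe(); Rt=s["tool_rot"]; p=s["position"]
R["nb"]=((0,0,0),(180,120,110))
hsv=cv2.cvtColor(im,cv2.COLOR_RGB2HSV)
est=[]
w=blobs(im,"white",5000)[0]; k=cv2.findContours(w[3].astype(np.uint8),0,1)[0]; k=max(k,key=len); e=cv2.fitEllipse(cv2.convexHull(k)); est.append(("white",e[0],.03,e[1]))
m=w[3].astype(np.uint8); k,hh=cv2.findContours(m,cv2.RETR_CCOMP,1); i=max([j for j in range(len(k)) if hh[0][j][3]>=0],key=lambda j:len(k[j])); e=cv2.fitEllipse(k[i]); est.append(("seat",e[0],.034,e[1]))
b=blobs(im,"brass",100)[1]; est.append(("brass",b[1],.057,0))
for n,uv,z,ax in est:
    P=plane(c,uv,z); print(n,np.round(uv,1),np.round(ax,1),P.round(4),((P-p)@Rt)[:2].round(4))
zc=p[2]-.0387
for v in (192.5,202.5):
  for z in (.006,.012): P=plane(c,(315.8,v),zc+z); print(v,z,((P-p)@Rt)[:2].round(4))
g=im[185:210,314:318].mean(1).round(); print(g[:,0])
E
```

```text
white [314.7 109.4] [116.1 121.5] [0.4546 0.1721 0.03  ] [ 0.0758 -0.0021]
seat [314.8 112. ] [60.9 63.6] [0.4569 0.1717 0.034 ] [ 0.0735 -0.002 ]
brass [314.4 112.9] 0 [0.4575 0.1714 0.057 ] [ 0.0729 -0.0022]
192.5 0.006 [ 0.0263 -0.001 ]
192.5 0.012 [ 0.0279 -0.001 ]
202.5 0.006 [ 0.0198 -0.001 ]
202.5 0.012 [ 0.0217 -0.001 ]
[182. 180. 182. 182. 178. 163. 147. 165. 217. 236. 240. 240. 239. 239.
 239. 238. 227. 190. 148. 132. 130. 130. 130. 132. 152.]
```

```bash
python3 -m jog '[{"linear":[0.4,-0.025,0],"roll":0},{"linear":[0.6,0,0],"roll":0},{"linear":[0.6,0,0],"roll":0},{"linear":[0.24,0,0],"roll":0},{"linear":[0,0,0.4],"roll":0},{"linear":[0,0,0.6],"roll":0},{"linear":[0,0,0.4],"roll":0},{"linear":[0,0,0.2],"roll":0},{"linear":[0,0,0],"roll":0},{"linear":[0,0,0],"roll":0},{"linear":[0,0,0],"roll":0}]'
python3 - <<'E'
from h import *
p=np.array([0.5293286,0.15935499,0]);Rt=np.array([[-0.9799,0.1995],[0.1995,0.9799]])
t=p[:2]+Rt@[.0735,-.001]; s=env.observe(); d=t-s["position"][:2]; print(t,s["position"],"tool delta units",s["tool_rot"][:2,:2].T@d/.04)
E
```

```text
time_s: 9.43
position: [0.4582, 0.1735, 0.109]
tool_rot: [[-0.98, 0.2, 0.002], [0.2, 0.98, 0.0], [-0.002, 0.001, -1.0]]
ft_force: [-0.3, 0.8, -0.3]
grip_width: 0.013
gripper_force: 58.7
[0.45710645 0.17303834] [0.4581881  0.173452   0.10901288] tool delta units [ 0.02443004 -0.01553525]
```

```bash
python3 -m jog '[{"linear":[0.02,-0.015,0.1],"roll":0},{"linear":[0,0,0.1],"roll":0},{"linear":[0,0,0.1],"roll":0},{"linear":[0,0,0],"roll":0},{"linear":[0,0,0],"roll":0}]'
python3 -m jog '[{"linear":[0,0,0.08],"roll":0},{"linear":[0,0,0.07],"roll":0},{"linear":[0,0,0],"roll":0},{"linear":[0,0,0],"roll":0}]'
```

```text
time_s: 9.85
position: [0.4564, 0.1732, 0.0959]
tool_rot: [[-0.98, 0.199, -0.0], [0.199, 0.98, -0.0], [0.0, -0.0, -1.0]]
ft_force: [-0.0, 0.4, -0.4]
grip_width: 0.0131
gripper_force: 58.7
time_s: 10.18
position: [0.4564, 0.1732, 0.09]
tool_rot: [[-0.98, 0.199, -0.0], [0.199, 0.98, -0.0], [0.0, -0.0, -1.0]]
ft_force: [0.6, 0.3, -0.8]
grip_width: 0.0127
gripper_force: 58.7
```

```bash
python3 -m jog '[{"linear":[0,0,0.05],"roll":0},{"linear":[0,0,0.05],"roll":0},{"linear":[0,0,0.05],"roll":0},{"linear":[0,0,0],"roll":0}]' - 100
python3 -m jog '[{"linear":[0,0,0.05],"roll":0},{"linear":[0,0,0.05],"roll":0},{"linear":[0,0,0],"roll":0}]'
python3 -m jog '[{"linear":[0,0,0.05],"roll":0},{"linear":[0,0,0.04],"roll":0},{"linear":[0,0,0],"roll":0}]'
```

```text
time_s: 10.52
position: [0.4571, 0.1731, 0.0843]
tool_rot: [[-0.98, 0.199, 0.002], [0.199, 0.98, -0.0], [-0.002, 0.0, -1.0]]
ft_force: [1.9, -1.8, 1.4]
grip_width: 0.0116
gripper_force: 101.7
time_s: 10.77
position: [0.4568, 0.1731, 0.0798]
tool_rot: [[-0.98, 0.199, 0.001], [0.199, 0.98, -0.0], [-0.001, -0.0, -1.0]]
ft_force: [3.0, -0.9, -4.2]
grip_width: 0.0121
gripper_force: 101.1
time_s: 11.02
position: [0.4559, 0.1731, 0.0756]
tool_rot: [[-0.98, 0.199, -0.002], [0.199, 0.98, -0.0], [0.002, -0.001, -1.0]]
ft_force: [1.7, -0.6, -8.6]
grip_width: 0.0118
gripper_force: 100.3
```

```bash
python3 -m jog '[{"linear":[0,0,0.03],"roll":0},{"linear":[0,0,0],"roll":0},{"linear":[0,0,0],"roll":0}]'
python3 -m jog '[{"linear":[0,0,0.03],"roll":0},{"linear":[0,0,0],"roll":0},{"linear":[0,0,0],"roll":0}]'
```

```text
time_s: 11.27
position: [0.456, 0.1733, 0.0752]
tool_rot: [[-0.98, 0.199, -0.001], [0.199, 0.98, 0.0], [0.001, -0.0, -1.0]]
ft_force: [-0.2, 0.4, -3.1]
grip_width: 0.0117
gripper_force: 100.8
time_s: 11.52
position: [0.4563, 0.1733, 0.0747]
tool_rot: [[-0.98, 0.199, -0.0], [0.199, 0.98, 0.0], [0.0, 0.0, -1.0]]
ft_force: [-3.4, -0.8, 5.5]
grip_width: 0.0117
gripper_force: 101.9
```

```bash
python3 -m jog '[{"linear":[0,0,0.03],"roll":0},{"linear":[0,0,0.03],"roll":0},{"linear":[0,0,0],"roll":0},{"linear":[0,0,0],"roll":0},{"linear":[0,0,0],"roll":0}]'
```

```text
time_s: 11.93
position: [0.4564, 0.1733, 0.0746]
tool_rot: [[-0.98, 0.199, 0.002], [0.199, 0.98, 0.0], [-0.002, 0.0, -1.0]]
ft_force: [-10.5, -4.1, 32.0]
grip_width: 0.0122
gripper_force: 106.1
```

```bash
python3 -m jog '[{"linear":[0,0,0],"roll":0},{"linear":[0,0,0],"roll":0},{"linear":[0,0,0],"roll":0},{"linear":[0,0,0],"roll":0},{"linear":[0,0,0],"roll":0},{"linear":[0,0,0],"roll":0},{"linear":[0,0,0],"roll":0},{"linear":[0,0,0],"roll":0}]'
python3 - <<'E'
from h import *
im=optics.get_image("wrist"); g=im; s=optics.get_image("side")[130:230,200:340]
o=np.zeros((600,640,3),np.uint8); o[:400]=g; s=cv2.resize(s,(280,200)); o[400:,:280]=s; t=optics.get_image("top")[200:300,180:320]; o[400:,300:580]=cv2.resize(t,(280,200))
cv2.imwrite("pics/f.png",o[:,:,::-1])
E
```

```text
time_s: 12.6
position: [0.4564, 0.1733, 0.0746]
tool_rot: [[-0.98, 0.199, 0.002], [0.199, 0.98, 0.0], [-0.002, 0.0, -1.0]]
ft_force: [-10.4, -3.4, 33.3]
grip_width: 0.0119
gripper_force: 106.1
```

View pics/f.png

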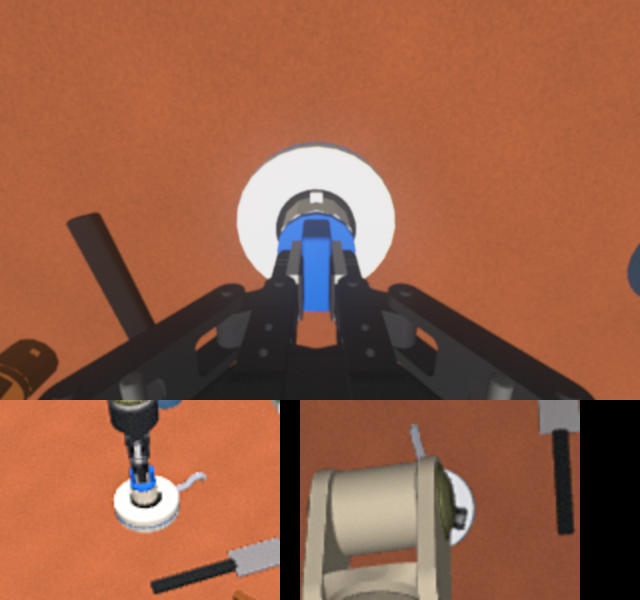

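The picture shows the cartridge at about (316,215), centred and upright on the seat, with the gripper still holding it. The arm is pressing with a steady 33 N, so I'm handing in.

```bash
python3 -c "
from rig import env
print(env.close_job())"
```

```text
the job is handed in; nothing more can be done
None
```

I turned the blue-topped cartridge anticlockwise free of the cup and pressed it fully home on the base stud. I handed the job in at about 13 s with the gripper still pressing down at about 33 N; no verdict came back.

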